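# Put away the rosette tray

## Task

The round brass rosettes are no longer needed: push the tray that holds them into its housing until it latches, let go, and make sure that it has stayed in. The other two trays are still in use, so leave them standing out.

Things in the scene. Friction and masses are not known exactly. Their poses are not given: they have to be found in the camera images.
- rosette_front (a point): Centre of the outer face of the front panel of the tray holding three round brass rosettes (30 mm, in a row behind the panel). Panel upright, 100 wide, 42 high (9 to 51 mm above the bench), 12 thick, facing the robot, nothing in front of it. Point 30 mm above bench, moves with the tray; x axis: level, straight into the housing (way to push); y: left along panel; z: up
- rosette_tray (a joint): How far that tray is pushed in (m): 0 out (start), 0.060 latched, 0.075 hard stop. Push-push latch: a spring pushes out (3 N, rising to 7), plus 12 N per m/s. Push past 0.071, best to the stop, slowly (about 0.03 m/s), and back off: it returns to 0.060 and stays. Let go before 0.065 it springs out again; a second push to the stop releases a latched tray
- pin_tray (a joint): The same for the tray with five straight brass pins (80 mm long, 6 thick) lying across it: 0 is out, leave it there. The three trays have like plywood housings fixed to the bench side by side in any order, each turned up to 8 degrees: 170 deep, 120 wide, 42 high, mouth towards the robot. Panel's outer face stands 84 mm before the mouth when out, 24 mm latched
- empty_tray (a joint): The same for the empty tray, otherwise alike: 0 is out, leave it there

How it is judged:
At the end, for the whole second after the job is handed in: the rosette tray rests in its latched position (0.053 to 0.065 m in, still), and the pin tray and the empty tray stand out (less than 15 mm in) (value of joint rosette_tray between 0.053 and 0.065 m and velocity of joint rosette_tray between -0.01 and 0.01 m/s and value of joint each of pin_tray, empty_tray below 0.015 m); the robot touches nothing.
It fails at once if the pin tray is pushed in by more than 30 mm (value of joint pin_tray above 0.03 m).
It fails at once if the empty tray is pushed in by more than 30 mm (value of joint empty_tray above 0.03 m).
It also fails if it takes over 29 s, if anything falls off the work surface, if the arm or the gripper's body presses on something with over 40 N, if the wrist force passes 120 N, or if a joint passes its speed limit or range.

## Robot

A 6-joint arm with a two-finger parallel gripper is mounted at the origin on the work surface. World frame = base frame: x ahead of the robot, y to its left, z up, the work surface at z = 0. Lengths are in m, angles in rad, forces in N, time in s.
With the tool pointing down it reaches from about 0.425 to 0.95 m from the base axis. Payload 3.5 kg.
Tool frame: the origin (TCP) lies at the very end of the fingers, on their centre line; the grasp point (between the pads) lies behind it (pinch_z is the z of the grasp point in the tool frame, in m); z points along the fingers, y is the line along which they close (so a half turn about z gives the same grasp; the last joint's range is limited). The gripper opens to 85 mm and grips with 20 to 120 N. Pads are 22 mm wide; open, the fingers measure 114 mm over their backs; the gripper's body (76 mm by 85 mm) begins 54 mm behind the grasp point. The pads swing forward as they close: fully open they stand 13 mm farther back than shut.
Start: joints at [1.084, 0.286, 1.577, -0, 1.279, -0.15], TCP at [0.223, 0.637, 0.231] pointing down, gripper open.
Joint ranges: [-2.77, 2.77], [-0.9, 2.22], [0.21, 2.48], [-1.53, 4.67], [0.24, 2.81], [-2.84, 2.84]. Speed limits (rad/s): [2.79, 2.79, 3.14, 3.14, 3.14, 3.14].

## Interface

Orientations are given as a unit quaternion [x, y, z, w].
In Python, from rig import move_pose, move_l, move_j, open_gripper, grab, pause, ik, state, camera, PlanningError, hand_in, spot_in, masks_of, pinpoint, pinch_z gives the robot as it stands. Calls block until the motion is done:
- move_pose(position, orientation): joint-space move of the TCP to a pose.
- move_l(position, attitude=None, rate=0.15, threshold=None): straight line of the TCP; attitude=None keeps the orientation; rate is the mean speed in m/s. With threshold (N) it stops when the force on the tool has changed by that much, and returns True; else False.
- move_j(angles): joint-space move.
- open_gripper() and grab(f_grip=None): open the fingers fully, or close them until they stop; f_grip is the grip in N (None keeps the last).
- pause(seconds).
- ik(position, orientation): joint angles nearest the present ones, or None.
- state(): the state.
- camera(name): name is "side" or "top" or "wrist"; returns a dict with "img" (384x512x3 uint8, blue, green, red), "depth" (384x512 float32, m along the optical axis (not along the pixel's ray), 0 where there is no reading), "K" (3x3 intrinsics, pixels), "dist" ([k1, k2, p1, p2, k3] as OpenCV has them; the pictures are not rectified), "pose" (4x4, takes a point from camera to world coordinates); the wrist camera has in their place "tool_from_camera" (4x4, takes a point from camera to tool coordinates, whose origin is the TCP and whose axes are the flange's). Camera axes: x right, y down, z forward; pixel columns grow to the right and rows downward; lengths in m; the calibration is good to about 2 mm. A picture is of the moment at which its call begins: read the wrist's pose just before it.
A pose or a line that the arm cannot do raises PlanningError and nothing moves.
- hand_in(): hands the job in; it is judged then, once.
Trained networks look in a picture, given as the dict that the camera call returned (one of the last four; its "shot" number tells which), for a name from the list of things; names that differ only in an ending like _2 or _b are one class to them, and where a whole thing is asked for, a point or a joint stands for the part that bears it (a point fixed in the world has none). Each returns a list of dicts, best first, with "conf" (0 to 1); they miss things now and then, are a little off and sometimes report something else, mostly with a low value. They report only what shows in the picture. A call takes as long as a camera call.
- spot_in(thing, picture): "position" ([x, y, z] in m, in world coordinates, good to about 4 mm: the middle of the surface that is visible of it).
- masks_of(thing, picture): "pixels" (384x512 bool, what is visible of it).
- pinpoint(thing, picture): "position" ([x, y, z] in m, in world coordinates, good to about 4 mm: a listed point, or the origin of a listed thing).
The state is a dict: "time": time; "joints": joint angles; "qvel": joint speeds; "tau": joint torques, N m; "ee_pos": TCP position; "tcp_rot": TCP orientation; "wrist_force": force on the tool from outside, world axes, zero at the start; "wrist_torque": the same for the moment, N m; "opening": opening from 0.0 (shut) to 1.0 (fully open); "finger_force": force on a finger pad.
Only numpy, scipy, OpenCV 4.12 (cv2) and the standard library are available. Lean on these libraries where they do the work, as an engineer would, in place of code of your own. Each camera call takes 0.05 s, during which the arm holds its last target. There are 200 camera calls.

## Working session

There is one attempt and no reset: what is moved stays moved. The work goes in short steps, each a Python script; the robot and the scene stay as the last script left them, time stands still between calls to the robot, and variables do not carry over. Pictures are saved under pics/ and viewed, at most 10 in all, crops included, and the job is handed in when it is done.

```bash
mkdir -p pics; python3 - <<'E'
from rig import *
import cv2, numpy as np
print(pinch_z, state()["time"])
ims=[]
for n in ("top","side"):
    p=camera(n); ims.append(p["img"])
    for t in ("rosette_front","rosette_tray","pin_tray","empty_tray"):
        for f in (spot_in,pinpoint):
            try: print(n,t,f.__name__,[(np.round(d["position"],4).tolist(),round(d["conf"],2)) for d in f(t,p)][:3])
            except Exception as e: print(n,t,f.__name__,e)
    print(n,np.round(p["pose"],3).tolist())
    cv2.imwrite(f"pics/{n}0.png",p["img"])
print(state()["time"])
E
```

```text
-0.0187 0.0
top rosette_front call [([0.4746, -0.2044, 0.0194], 0.75)]
top rosette_front call [([0.4362, -0.1984, 0.0322], 0.68)]
top rosette_tray call [([0.4832, -0.2013, 0.0177], 0.56)]
top rosette_tray call it knows: rosette_front
top pin_tray call [([0.5219, -0.034, 0.0185], 0.59)]
top pin_tray call it knows: rosette_front
top empty_tray call [([0.4783, 0.2095, 0.0103], 0.92)]
top empty_tray call it knows: rosette_front
top [[0.003, -0.992, 0.123, 0.455], [-1.0, -0.001, 0.011, -0.007], [-0.011, -0.123, -0.992, 0.938], [0.0, 0.0, 0.0, 1.0]]
side rosette_front call [([0.4801, -0.2021, 0.0186], 0.59)]
side rosette_front call [([0.4375, -0.2026, 0.0304], 0.97)]
side rosette_tray call [([0.4776, -0.2068, 0.0169], 0.95)]
side rosette_tray call it knows: rosette_front
side pin_tray call [([0.5172, -0.0395, 0.0188], 0.96)]
side pin_tray call it knows: rosette_front
side empty_tray call [([0.4799, 0.2117, 0.0154], 0.85)]
side empty_tray call it knows: rosette_front
side [[0.949, -0.219, 0.226, 0.375], [-0.315, -0.659, 0.683, -0.645], [-0.001, -0.72, -0.694, 0.71], [0.0, 0.0, 0.0, 1.0]]
0.6
```

View pics/top0.png

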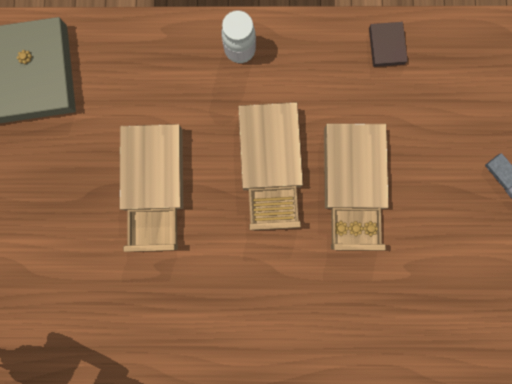

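View pics/side0.png

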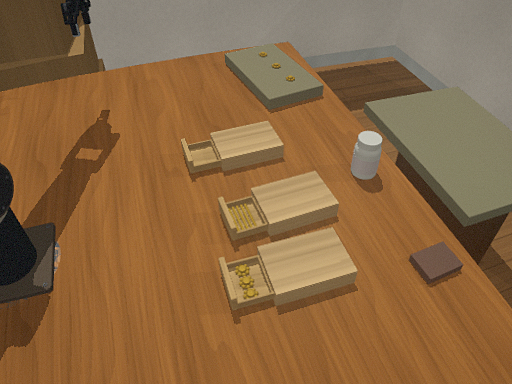

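The rosette tray is the rightmost one: three rosettes at top (340–372, 228), panel at row 247. The pins are in the middle and the empty tray is on the left. Next I measure the yaw from the depth data and test reachability.

```bash
cat > h.py <<'E'
from rig import *
import cv2, numpy as np
from scipy.spatial.transform import Rotation as R
def cloud(p):
    v,u=np.nonzero(p["depth"]>0); z=p["depth"][v,u].astype(float)
    n=cv2.undistortPoints(np.c_[u,v].astype(float)[:,None],p["K"],np.array(p["dist"]))[:,0]
    T=np.array(p["pose"]); return np.c_[n*z[:,None],z]@T[:3,:3].T+T[:3,3]
E
python3 - <<'E'
from h import *
for n in("top","side"):
    w=cloud(camera(n)); b=w[(w[:,0]>.40)&(w[:,0]<.75)&(w[:,1]>-.29)&(w[:,1]<-.118)]
    roof=b[(b[:,2]>.034)&(b[:,2]<.048)&(b[:,0]>.52)]
    print(n,"roof",len(roof),np.median(roof[:,2]),cv2.minAreaRect(roof[:,:2].astype(np.float32)*1000))
    pan=b[(b[:,2]>.044)&(b[:,0]<.48)]
    print("panel top",len(pan),pan.mean(0),pan.min(0),pan.max(0),np.polyfit(pan[:,1],pan[:,0],1))
    if n=="side":
        # front/left faces
        q=b[(b[:,2]>.012)&(b[:,2]<.046)&(b[:,0]<.46)]; print(len(q), q.mean(0))
for x in(.39,.40,.41,.43,.51):
    for a in (1,-1):
        o=(R.from_euler("z",a*np.pi/2)*R.from_euler("x",np.pi)).as_quat()
        for a0 in (0,np.pi/2):
            pass
        o2=(R.from_euler("z",0 if a>0 else np.pi)*R.from_euler("x",np.pi)).as_quat()
        for nm,oo in(("yperp",o2),("yalong",o)):
            j=ik([x,-.2,.02],oo); print(x,nm,a,None if j is None else np.round(j,2))
print(state()["time"],state()["tcp_rot"])
E
```

```text
top roof 5050 0.04238627425195329 ((605.4915161132812, -202.678955078125), (120.95215606689453, 169.898193359375), 89.5865707397461)
panel top 317 [ 0.44314703 -0.2023299   0.05120847] [ 0.43661162 -0.2514184   0.04722902] [ 0.44823694 -0.15192305  0.05509112] [0.00448542 0.44405457]
side roof 4281 0.041829647310963836 ((607.17236328125, -205.18060302734375), (122.02874755859375, 172.28875732421875), 89.35999298095703)
panel top 299 [ 0.44473255 -0.20730936  0.05034013] [ 0.43831606 -0.25495831  0.04420047] [ 0.45136194 -0.1527541   0.05392633] [0.01079511 0.44697048]
214 [ 0.44800926 -0.21887811  0.02461345]
0.39 yperp 1 [-0.71  0.07  2.27 -0.    0.8   0.86]
0.39 yalong 1 [-0.71  0.07  2.27  0.    0.8  -0.71]
0.39 yperp -1 [-0.71  0.07  2.27  0.    0.8  -2.28]
0.39 yalong -1 [-0.71  0.07  2.27 -0.    0.8   2.44]
0.4 yperp 1 [-0.69  0.09  2.25 -0.    0.8   0.88]
0.4 yalong 1 [-0.69  0.09  2.25  0.    0.8  -0.69]
0.4 yperp -1 [-0.69  0.09  2.25  0.    0.8  -2.26]
0.4 yalong -1 [-0.69  0.09  2.25 -0.    0.8   2.45]
0.41 yperp 1 [-0.68  0.1   2.23 -0.    0.81  0.89]
0.41 yalong 1 [-0.68  0.1   2.23  0.    0.81 -0.68]
0.41 yperp -1 [-0.68  0.1   2.23  0.    0.81 -2.25]
0.41 yalong -1 [-0.68  0.1   2.23 -0.    0.81  2.46]
0.43 yperp 1 [-0.65  0.14  2.19 -0.    0.81  0.92]
0.43 yalong 1 [-0.65  0.14  2.19  0.    0.81 -0.65]
0.43 yperp -1 [-0.65  0.14  2.19  0.    0.81 -2.22]
0.43 yalong -1 [-0.65  0.14  2.19 -0.    0.81  2.49]
0.51 yperp 1 [-0.56  0.29  2.01 -0.    0.84  1.01]
0.51 yalong 1 [-0.56  0.29  2.01  0.    0.84 -0.56]
0.51 yperp -1 [-0.56  0.29  2.01  0.    0.84 -2.13]
0.51 yalong -1 [-0.56  0.29  2.01 -0.    0.84  2.58]
0.7 [ 1.67640083e-01  9.85848265e-01  1.65698971e-05 -5.52120161e-06]
```

```bash
python3 - <<'E'
from h import *
yaw=np.radians(-.45); d=np.array([np.cos(yaw),np.sin(yaw),0])
o=(R.from_euler("z",yaw)*R.from_euler("x",np.pi)).as_quat()
c=np.array([.437,-.203,.022])
at=lambda s,z=0: c+s*d+[0,0,z]
grab(20)
move_pose(at(-.04,.16),o)
move_l(at(-.04),rate=.15)
s=state();print("down",s["time"],s["ee_pos"],s["wrist_force"],s["opening"])
hit=move_l(at(-.005),rate=.03,threshold=1.5)
s=state();print("contact",hit,s["time"],s["ee_pos"],s["wrist_force"])
hit=move_l(at(.082),rate=.03,threshold=22)
s=state();print("stop",hit,s["time"],s["ee_pos"],s["wrist_force"])
E
```

```text
down 5.7 [ 0.39765474 -0.20319588  0.02281245] [-0.0630499  -0.09148945  0.29609639] 0.0007669521541907126
contact True 6.625 [ 0.42671443 -0.20265596  0.02154797] [-0.07320428  0.61608572  0.39150705]
stop True 8.9417 [ 0.50000087 -0.20204135  0.02000703] [-5.8168419  -0.53572057  3.34050726]
```

```bash
python3 - <<'E'
from h import *
yaw=np.radians(-.45); d=np.array([np.cos(yaw),np.sin(yaw),0])
p=np.array(state()["ee_pos"])
move_l(p-.035*d,rate=.03)
s=state();print(s["time"],s["ee_pos"],s["wrist_force"])
move_l(p-.075*d,rate=.1)
move_l(p-.075*d+[0,0,.15],rate=.2)
pause(.3)
for n in("top","side"):
    pic=camera(n)
    if n=="side": cv2.imwrite("pics/side1.png",pic["img"])
    print(n,[(np.round(x["position"],4),x["conf"]) for x in pinpoint("rosette_front",pic)])
    w=cloud(pic)
    for nm,y in(("ros",-.203),("pin",-.036),("emp",.21)):
        b=w[(abs(w[:,1]-y)<.03)&(w[:,0]<.60)&(w[:,0]>.40)&(w[:,2]>.046)&(w[:,2]<.056)]
        print(nm,len(b),np.median(b,0) if len(b) else "")
print(state()["time"])
E
```

```text
10.2083 [ 0.46517196 -0.2018363   0.02004347] [ 0.37301751 -0.03373319  1.01156845]
top [(array([ 0.4953, -0.2014,  0.0341]), 0.89)]
ros 198 [ 0.50244801 -0.20195806  0.05080581]
pin 194 [ 0.4845323  -0.03553288  0.05118282]
emp 194 [0.44111559 0.21015739 0.05148513]
side [(array([ 0.4973, -0.2019,  0.0268]), 0.76)]
ros 171 [ 0.50297702 -0.204121    0.05088642]
pin 108 [ 0.48492872 -0.04078431  0.04955472]
emp 0 
12.1583
```

View pics/side1.png

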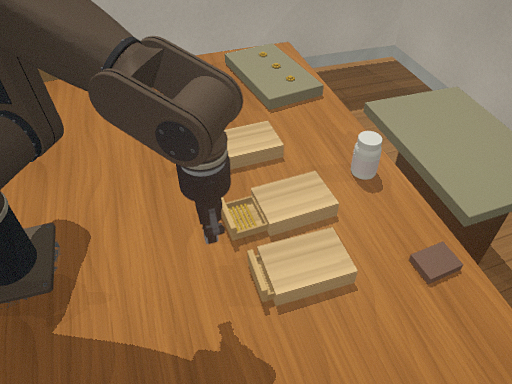

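The panel moved from x = 0.443 to 0.5025, about 59 mm, so it is latched. The side view shows the rosette tray in, with its panel at (262, 275), and the pin tray still out at (243, 215). The top view puts the empty tray's panel at x = 0.441, still out. The gripper is clear of everything.

```bash
python3 - <<'E'
from h import *
w=cloud(camera("top")); b=w[(abs(w[:,1]+.203)<.03)&(w[:,0]<.60)&(w[:,0]>.40)&(w[:,2]>.046)&(w[:,2]<.056)]
x=np.median(b[:,0]); print(x,state()["ee_pos"])
if abs(x-.5025)<.003: print(hand_in())
E
```

```text
0.5024674574847963 [ 0.42497332 -0.20145537  0.16987788]
the job is handed in; nothing more can be done
None
```

The rosette tray is pushed in and latched: its panel stands about 59 mm further in and stayed put after I let go. The pin and empty trays are still out, and the job is handed in.

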